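# Pack the electrode calibration caddy

## Task

Get the calibration caddy ready for the meter: stand each of the four white bottles upright in the caddy cup of its own cap colour, all the way down. Set them in without dropping them or knocking any over, and leave the two amber bottles standing where they are, even though their caps look the same.

Things in the scene. Friction and masses are not known exactly. Their poses are not given: they have to be found in the camera images.
- buffer_red: Calibration bottle with a red cap: WHITE plastic, about 0.12 kg, 44 mm across, 100 mm tall; body straight to 64 mm, then a shoulder, and a screw cap 32 mm across from 78 to 100 mm height (grip it there from above); label with a stripe in the cap's colour. Stands loose on the bench. Origin: centre of its underside, z up.
- buffer_yellow: Calibration bottle with a yellow cap: WHITE plastic, about 0.12 kg, 44 mm across, 100 mm tall; body straight to 64 mm, then a shoulder, and a screw cap 32 mm across from 78 to 100 mm height (grip it there from above); label with a stripe in the cap's colour. Stands loose on the bench. Origin: centre of its underside, z up.
- buffer_blue: Calibration bottle with a blue cap: WHITE plastic, about 0.12 kg, 44 mm across, 100 mm tall; body straight to 64 mm, then a shoulder, and a screw cap 32 mm across from 78 to 100 mm height (grip it there from above); label with a stripe in the cap's colour. Stands loose on the bench. Origin: centre of its underside, z up.
- buffer_green: Calibration bottle with a green cap: WHITE plastic, about 0.12 kg, 44 mm across, 100 mm tall; body straight to 64 mm, then a shoulder, and a screw cap 32 mm across from 78 to 100 mm height (grip it there from above); label with a stripe in the cap's colour. Stands loose on the bench. Origin: centre of its underside, z up.
- cup_red: The red cup of the caddy: open-topped, 68 mm square, 40 mm high, walls and floor 3 mm (62 mm inside: 9 mm play each way for a bottle). Origin: centre of its underside, 4 mm above the bench; x, y along its sides. The four cups stand two by two, 70 mm between centres, colours in any order, in a white tray 150 mm square, 30 mm high, with an 11 mm lug on two sides; all fixed.
- cup_yellow: The yellow cup of the caddy: open-topped, 68 mm square, 40 mm high, walls and floor 3 mm (62 mm inside: 9 mm play each way for a bottle). Origin: centre of its underside, 4 mm above the bench; x, y along its sides. The four cups stand two by two, 70 mm between centres, colours in any order, in a white tray 150 mm square, 30 mm high, with an 11 mm lug on two sides; all fixed.
- cup_blue: The blue cup of the caddy: open-topped, 68 mm square, 40 mm high, walls and floor 3 mm (62 mm inside: 9 mm play each way for a bottle). Origin: centre of its underside, 4 mm above the bench; x, y along its sides. The four cups stand two by two, 70 mm between centres, colours in any order, in a white tray 150 mm square, 30 mm high, with an 11 mm lug on two sides; all fixed.
- cup_green: The green cup of the caddy: open-topped, 68 mm square, 40 mm high, walls and floor 3 mm (62 mm inside: 9 mm play each way for a bottle). Origin: centre of its underside, 4 mm above the bench; x, y along its sides. The four cups stand two by two, 70 mm between centres, colours in any order, in a white tray 150 mm square, 30 mm high, with an 11 mm lug on two sides; all fixed.
- amber_red: Amber bottle with a red cap, a look-alike that stays on the bench: dark BROWN, else the same as the white ones: 44 mm across, 100 mm tall; body straight to 64 mm, then a shoulder, and a screw cap 32 mm across from 78 to 100 mm height; label with a stripe in the cap's colour. Stands loose on the bench. Origin: centre of its underside, z up.
- amber_blue: Amber bottle with a blue cap, a look-alike that stays on the bench: dark BROWN, else the same as the white ones: 44 mm across, 100 mm tall; body straight to 64 mm, then a shoulder, and a screw cap 32 mm across from 78 to 100 mm height; label with a stripe in the cap's colour. Stands loose on the bench. Origin: centre of its underside, z up.

How it is judged:
At the end, for the whole second after the job is handed in: Each white bottle stands, released and at rest, on the floor of the cup of its cap's colour (within 12 mm of the cup's centre along each of its sides, underside within 5 mm of the cup's floor, upright within 0.15 rad); both amber bottles stand upright within 30 mm of where they were (x of buffer_red in the frame of cup_red between -0.012 and 0.012 m and y of buffer_red in the frame of cup_red between -0.012 and 0.012 m and z of buffer_red in the frame of cup_red between -0.002 and 0.008 m and angle between each of buffer_red, buffer_yellow, buffer_blue, buffer_green, amber_red, amber_blue's own z axis and vertical below 0.15 rad and linear speed of each of buffer_red, buffer_yellow, buffer_blue, buffer_green, amber_red, amber_blue below 0.02 m/s and angular speed of each of buffer_red, buffer_yellow, buffer_blue, buffer_green below 0.2 rad/s and x of buffer_yellow in the frame of cup_yellow between -0.012 and 0.012 m and y of buffer_yellow in the frame of cup_yellow between -0.012 and 0.012 m and z of buffer_yellow in the frame of cup_yellow between -0.002 and 0.008 m and x of buffer_blue in the frame of cup_blue between -0.012 and 0.012 m and y of buffer_blue in the frame of cup_blue between -0.012 and 0.012 m and z of buffer_blue in the frame of cup_blue between -0.002 and 0.008 m and x of buffer_green in the frame of cup_green between -0.012 and 0.012 m and y of buffer_green in the frame of cup_green between -0.012 and 0.012 m and z of buffer_green in the frame of cup_green between -0.002 and 0.008 m and distance of each of amber_red, amber_blue from where it was at the start of the episode below 0.03 m); the robot touches nothing.
It fails at once if a white bottle is knocked over or tipped beyond about 45 degrees (angle between any of buffer_red, buffer_yellow, buffer_blue, buffer_green's own z axis and vertical above 0.8 rad).
It fails at once if a white bottle is dropped (falls free faster than 0.8 m/s, i.e. from more than about 30 mm) ((linear speed of buffer_red above 0.8 m/s and contact force between the fingers and buffer_red below 0.1 N) or (linear speed of buffer_yellow above 0.8 m/s and contact force between the fingers and buffer_yellow below 0.1 N) or (linear speed of buffer_blue above 0.8 m/s and contact force between the fingers and buffer_blue below 0.1 N) or (linear speed of buffer_green above 0.8 m/s and contact force between the fingers and buffer_green below 0.1 N)).
It fails at once if an amber bottle is moved by more than 30 mm or tipped beyond about 30 degrees (distance of any of amber_red, amber_blue from where it was at the start of the episode above 0.03 m or angle between any of amber_red, amber_blue's own z axis and vertical above 0.5 rad).
It also fails if it takes over 101 s, if anything falls off the work surface, if the arm or the gripper's body presses on something with over 40 N, if the wrist force passes 120 N, or if a joint passes its speed limit or range.

## Robot

A 6-joint arm with a two-finger parallel gripper is mounted at the origin on the work surface. World frame = base frame: x ahead of the robot, y to its left, z up, the work surface at z = 0. Lengths are in m, angles in rad, forces in N, time in s.
With the tool pointing down it reaches from about 0.3 to 0.875 m from the base axis. Payload 6.4 kg.
Tool frame: the origin (TCP) lies midway between the tips of the shut fingers; the grasp point (between the pads) lies 19 mm behind it (manip.pinch_z is the distance from the TCP to the grasp point, in m); z points along the fingers, y is the line along which they close (so a half turn about z gives the same grasp; the last joint's range is limited). The gripper opens to 88 mm and grips with 3 to 60 N. Pads are 18 mm wide; open, the fingers measure 123 mm over their backs; the gripper's body (75 mm by 187 mm) begins 45 mm behind the grasp point.
Start: joints at [0.936, 0.181, 1.607, -0, 1.354, -0.206], TCP at [0.239, 0.523, 0.239] pointing down, gripper open.
Joint ranges: [-2.99, 2.99], [-0.89, 2.07], [0.3, 2.58], [-1.14, 4.28], [0, 2.63], [-3.12, 3.12]. Speed limits (rad/s): [2.57, 2.57, 3.01, 3.14, 3.14, 3.14].

## Interface

Orientations are given as a 3x3 rotation matrix whose columns are the frame's x, y, z axes.
In Python, from workcell import telemetry, eyes, manip gives the robot as it stands.
- The arm moves only by the shell command python3 -m jog 'ROWS' [FORCE]. ROWS is a JSON object of lists of equal length, an entry for each row: "twist": the turn, a rotation vector about the tool's x, y, z in rad, a list of three; "xyz": the shift along the tool's x, y, z in mm, a list of three; "gripper": the opening in per cent of the stroke, from 0 (shut) to 100 (fully open). In form: {"twist": [[ax, ay, az], ...], "xyz": [[x, y, z], ...], "gripper": [gripper, ...]}. A call has 1 to 12 rows; each row shifts and turns the commanded pose from where the row before left it, along the tool's axes as they then stand; what a row does not reach is not made up. A row lasts 1/10 s, in which the tool goes at most 50 mm and 8.59 degrees, less where a joint would pass 70% of its speed; a pose out of reach is approached as far as the arm can. A call is refused whole if a number of a shift passes 50 or a number of a turn 0.15, either way. A call with a gripper value outside its range is refused whole. The fingers move at their own pace and stop on an object; FORCE is the grip in N (left out, the last holds). Time passes only in rows, so rows that do not move let the fingers close. It gives the time, the measured TCP pose, the force, the opening and the grip force at its end, in the units of the state.
- telemetry.get_obs(): the state, without advancing time (a new reading comes with each control period).
- eyes.snapshot(name): name is "scene" or "top"; returns a dict with "pixels" (384x512x3 uint8, red, green, blue), "mtx" (3x3 intrinsics, pixels), "extrinsics" (4x4, takes a point from camera to world coordinates). Camera axes: x right, y up, looking along -z (the intrinsics and any distortion apply to the point x, -y, -z); pixel columns grow to the right and rows downward; lengths in m; the calibration is good to about 2 mm. A picture is of the moment at which its call begins. There is no depth.
- manip.finish_job(): hands the job in; it is judged then, once.
The state is a dict: "clock": time; "qpos": joint angles; "joint_velocities": joint speeds; "tau": joint torques, N m; "eef_pos": TCP position; "tcp_rot": TCP orientation; "force": force on the tool from outside, world axes, zero at the start; "torque": the same for the moment, N m; "finger_gap": opening from 0.0 (shut) to 1.0 (fully open); "gripper_force": force on a finger pad.
Only numpy, scipy, OpenCV 4.12 (cv2) and the standard library are available. Lean on these libraries where they do the work, as an engineer would, in place of code of your own. Each camera call takes 0.05 s, during which the arm holds its last target. There are 200 camera calls.

## Working session

There is one attempt and no reset: what is moved stays moved. The work goes in short steps, Python scripts to look and compute and a shell command to move; the robot and the scene stay as the last step left them, time stands still between calls to the robot, and variables do not carry over. Pictures are saved under pics/ and viewed, at most 14 in all, crops included, and the job is handed in when it is done.

```bash
mkdir -p pics; python3 - <<'E'
from workcell import telemetry, eyes, manip
import cv2,numpy as np
for n in("scene","top"):
    s=eyes.snapshot(n); cv2.imwrite(f"pics/{n}0.png",s["pixels"][:,:,::-1]); np.savez(f"{n}0.npz",**s); print(n,s["mtx"].round(1).tolist(),s["extrinsics"].round(3).tolist(),[k for k in s])
o=telemetry.get_obs(); print(o["clock"],o["eef_pos"],np.round(o["tcp_rot"],3).tolist(),manip.pinch_z,o["finger_gap"])
E
```

```text
scene [[357.3, 0.0, 252.3], [0.0, 357.3, 183.1], [0.0, 0.0, 1.0]] [[0.849, -0.376, 0.371, 0.86], [0.528, 0.596, -0.606, -0.534], [0.006, 0.71, 0.704, 0.657], [0.0, 0.0, 0.0, 1.0]] ['pixels', 'mtx', 'extrinsics']
top [[423.2, 0.0, 255.7], [0.0, 423.2, 194.1], [0.0, 0.0, 1.0]] [[0.018, 0.975, -0.222, 0.266], [-1.0, 0.016, -0.01, -0.005], [-0.006, 0.223, 0.975, 1.162], [0.0, 0.0, 0.0, 1.0]] ['pixels', 'mtx', 'extrinsics']
0.1 [0.23876872 0.52257852 0.23792789] [[-0.909, 0.416, -0.001], [0.416, 0.909, -0.001], [0.0, -0.002, -1.0]] 0.0187 1.0013392810172086
```

View pics/top0.png

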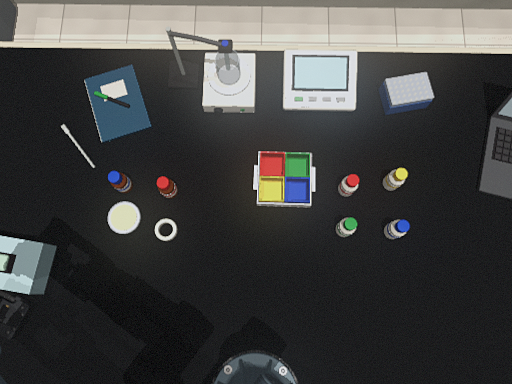

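View pics/scene0.png

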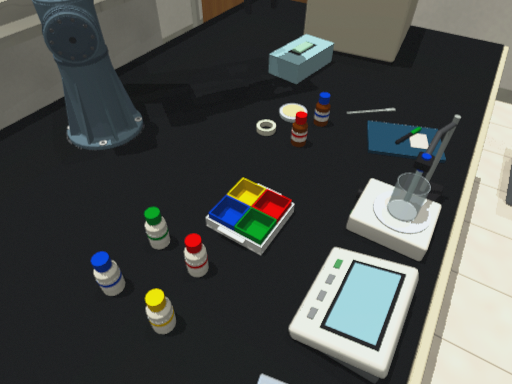

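Top view: caddy cups are red (271,165), green (297,165), yellow (271,190) and blue (297,191). White bottle caps are red (352,180), yellow (401,174), green (350,223) and blue (402,226). The amber bottles at (116,176) and (163,183) are far to the left.

```bash
cat > vis.py <<'E'
import cv2,numpy as np
from scipy.optimize import least_squares
def proj(s,P):
    E=np.linalg.inv(s["extrinsics"]); q=np.atleast_2d(P)@E[:3,:3].T+E[:3,3]; q=q*[1,-1,-1]; q=q@s["mtx"].T
    return (q[:,:2]/q[:,2:]).astype(np.float32)
def cent(poly):
    m=cv2.moments(cv2.convexHull(poly)); return np.array([m["m10"],m["m01"]])/m["m00"]
H={"red":[(0,6),(174,180)],"yellow":[(23,33)],"green":[(50,75)],"blue":[(108,128)]}
def mask(s,c):
    h=cv2.cvtColor(s["pixels"],cv2.COLOR_RGB2HSV); m=0
    for a,b in H[c]: m=m|cv2.inRange(h,(a,140,70),(b,255,255))
    return m
def blobs(s,c,amin=25):
    n,l,st,ce=cv2.connectedComponentsWithStats(mask(s,c)); return [(ce[i].round(1).tolist(),int(st[i,4]),(l==i)) for i in range(1,n) if st[i,4]>=amin]
A=np.linspace(0,2*np.pi,40)
def cap(x,y,z0=0): return np.vstack([np.c_[x+.016*np.cos(A),y+.016*np.sin(A),0*A+z+z0] for z in(.078,.1)])
def box(x,y,t,h=.069,z=.044): 
    R=np.array([[np.cos(t),-np.sin(t)],[np.sin(t),np.cos(t)]]); p=np.array([[-h,-h],[h,-h],[h,h],[-h,h]])@R.T+[x,y]; return np.c_[p,[z]*4]
def fitcap(obs,z0=0,g=(.5,-.2)): # obs: list of (snap, px centroid)
    f=lambda p:np.concatenate([cent(proj(s,cap(p[0],p[1],z0)))-c for s,c in obs])
    r=least_squares(f,g,x_scale=.01,diff_step=1e-4); return r.x,r.fun
E
python3 - <<'E'
from vis import *
S={n:dict(np.load(n+"0.npz")) for n in("scene","top")}
for n in S:
  for c in H: print(n,c,[b[:2] for b in blobs(S[n],c)])
E
```

```text
scene red [([300.9, 117.7], 135), ([298.9, 135.5], 28), ([272.6, 203.8], 700), ([192.9, 242.4], 293), ([197.5, 265.0], 34)]
scene yellow [([245.9, 190.8], 623), ([155.0, 299.3], 401), ([163.4, 321.6], 54)]
scene green [([415.6, 129.9], 42), ([151.4, 214.4], 215), ([255.6, 225.5], 764)]
scene blue [([324.1, 97.6], 129), ([425.9, 156.2], 69), ([227.9, 211.1], 794), ([100.6, 260.9], 339), ([113.5, 282.0], 30)]
top red [([272.2, 163.9], 571), ([352.5, 180.0], 140), ([162.9, 182.7], 163)]
top yellow [([401.4, 172.7], 101), ([271.0, 187.9], 228)]
top green [([100.1, 94.6], 55), ([308.1, 165.7], 33), ([350.5, 223.3], 117)]
top blue [([114.2, 176.9], 151), ([296.7, 190.2], 570), ([402.9, 225.5], 140)]
```

```bash
sed -i 's/(23,33)/(20,36)/; s/(50,75)/(45,90)/; s/(a,140,70)/(a,95,60)/' vis.py
python3 - <<'E'
from vis import *
S={n:dict(np.load(n+"0.npz")) for n in("scene","top")}
G={"scene":{"red":(193,242),"yellow":(155,299),"green":(151,214),"blue":(100,261)},"top":{"red":(352,180),"yellow":(401,173),"green":(350,223),"blue":(403,225)}}
for c in H:
  ob=[]
  for n in S:
    b=min(blobs(S[n],c),key=lambda b:np.hypot(*(np.array(b[0])-G[n][c]))); ob.append((S[n],b[0])); print(c,n,b[:2],end=' ')
  p,r=fitcap(ob); print(p.round(4),r.round(2), fitcap(ob[:1])[0].round(4),fitcap(ob[1:])[0].round(4))
# amber top only
for c,g in(("red",(163,183)),("blue",(114,177))):
  ob=[(S["top"],g)]; print("amber",c,fitcap(ob)[0].round(3))
# caddy
C={"scene":(250,208),"top":(284,178)}
for n in S:
  m=sum(((b[2]) for c in H for b in blobs(S[n],c,20) if np.hypot(*(np.array(b[0])-C[n]))<45)).astype(np.uint8)
  pts=np.argwhere(m)[:,::-1].astype(np.float32); r=cv2.minAreaRect(pts); print(n,r,m.sum())
  h=cv2.convexHull(pts); 
  q=cv2.approxPolyDP(h,5,True)[:,0]; print(q.tolist())
# views
o=[]
for n,(x,y) in(("top",(240,135)),("scene",(190,170))):
  o.append(cv2.resize(S[n]["pixels"][y:y+90,x:x+110,::-1],None,fx=3.6,fy=5,interpolation=cv2.INTER_NEAREST))
cv2.imwrite("pics/caddy.png",np.hstack(o))
E
```

```text
red scene ([192.9, 242.7], 307) red top ([352.4, 179.9], 148) [ 0.5516 -0.2459] [ 0.33  0.36 -0.07  0.59] [ 0.5505 -0.2456] [ 0.5532 -0.2461]
yellow scene ([155.1, 299.5], 411) yellow top ([400.4, 173.8], 161) [ 0.5705 -0.3719] [ 0.2   0.3  -0.16  0.49] [ 0.5699 -0.3716] [ 0.5719 -0.3724]
green scene ([152.2, 215.1], 257) green top ([350.7, 223.2], 133) [ 0.4374 -0.2368] [ 0.13  0.66 -0.43  0.47] [ 0.436  -0.2357] [ 0.4387 -0.238 ]
blue scene ([100.7, 261.1], 355) blue top ([402.5, 225.6], 154) [ 0.4337 -0.3688] [ 0.11  0.46 -0.36  0.42] [ 0.4327 -0.3682] [ 0.4348 -0.3697]
amber red [0.537 0.249]
amber blue [0.551 0.379]
scene ((249.41522216796875, 207.72145080566406), (69.05882263183594, 54.52941131591797), 28.072484970092773) 3060
[[291.0, 199.0], [260.0, 243.0], [208.0, 213.0], [242.0, 177.0]]
top ((284.0, 176.5), (51.0, 50.0), 90.0) 2442
[[309.0, 202.0], [259.0, 201.0], [261.0, 151.0], [309.0, 153.0]]
```

View pics/caddy.png

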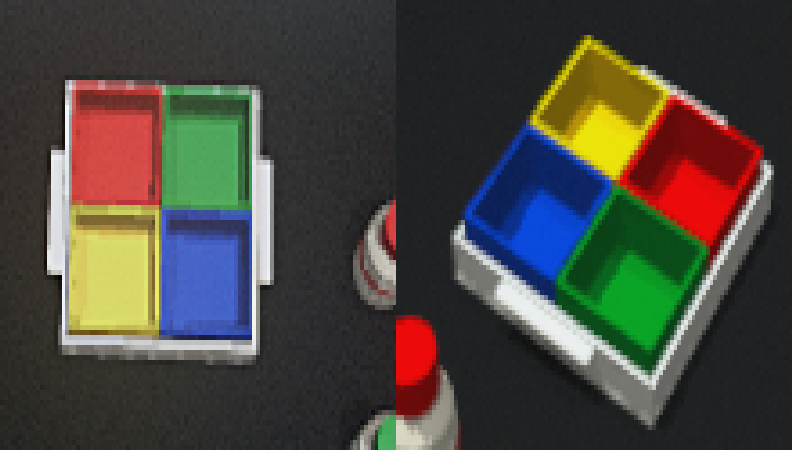

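The crop shows the cups clearly: centre junction at top (285,176.6) and scene (250.6,207), with the rim corners readable. I'll fit the caddy pose to them.

```bash
python3 - <<'E'
from vis import *
S={n:dict(np.load(n+"0.npz")) for n in("scene","top")}
def pts(p): 
    return np.vstack([box(p[0],p[1],p[2]),[[p[0],p[1],.044]]])
O={"top":[(309.7,202.6),(309.7,152.6),(258.3,151.4),(258.9,201.8),(285,176.6)],"scene":[(209.4,212.6),None,(292.2,200),(243.1,177.6),(250.6,207)]}
def f(p,ns):
    r=[]
    for n in ns:
        q=proj(S[n],pts(p)); r+=[q[i]-O[n][i] for i in range(5) if O[n][i] is not None]
    return np.concatenate(r)
for ns in(["top"],["scene"],["top","scene"]):
    r=least_squares(f,[.56,-.07,0],args=(ns,),x_scale=.01,diff_step=1e-4); print(ns,r.x.round(4),r.fun.round(1).tolist())
x,y,t=r.x
for c,(a,b) in{"red":(1,1),"green":(1,-1),"yellow":(-1,1),"blue":(-1,-1)}.items():
    print(c,np.round([x+.035*(a*np.cos(t)-b*np.sin(t)),y+.035*(a*np.sin(t)+b*np.cos(t))],4))
E
```

```text
['top'] [ 0.5712 -0.0708  0.    ] [0.1, -0.7, -0.4, 0.5, 1.2, 0.9, -0.2, -0.8, -0.7, 0.2]
['scene'] [ 0.5758 -0.0723 -0.    ] [-0.4, 1.1, 0.0, -0.6, -0.5, -0.0, 0.9, -0.6]
['top', 'scene'] [ 0.5734 -0.0712 -0.0013] [0.2, -1.5, -0.2, -0.2, 1.4, 0.2, -0.1, -1.6, -0.5, -0.6, -1.0, 0.3, -0.6, -1.2, -1.1, -0.7, 0.2, -1.3]
red [ 0.6084 -0.0363]
green [ 0.6083 -0.1063]
yellow [ 0.5384 -0.0362]
blue [ 0.5383 -0.1062]
```

Estimates agree to 2–5 mm, which is inside the 9 mm play. I'll square the tool with the world axes, then travel towards the green bottle at a safe height.

```bash
python3 -m jog '{"twist":[[0,0,-0.143],[0,0,-0.143],[0,0,-0.143],[0,0,0]],"xyz":[[0,0,0],[0,0,0],[0,0,0],[0,0,0]],"gripper":[100,100,100,100]}' 20
python3 -m jog '{"twist":[[0,0,0],[0,0,0],[0,0,0],[0,0,0],[0,0,0],[0,0,0],[0,0,0],[0,0,0],[0,0,0],[0,0,0]],"xyz":[[-10,-38,0],[-10,-38,0],[-10,-38,0],[-10,-38,0],[-10,-38,0],[-10,-38,0],[-10,-38,0],[-10,-38,0],[-10,-38,0],[-10,-38,0]],"gripper":[100,100,100,100,100,100,100,100,100,100]}'
```

```text
clock: 0.5
eef_pos: [0.2389, 0.5227, 0.2382]
tcp_rot: [[-1.0, -0.001, -0.001], [-0.001, 1.0, -0.001], [0.001, -0.001, -1.0]]
force: [0.6, -0.6, 0.5]
finger_gap: 1.003
gripper_force: 0.0
clock: 1.5
eef_pos: [0.3391, 0.1416, 0.2387]
tcp_rot: [[-1.0, 0.004, 0.001], [0.004, 1.0, 0.0], [-0.001, 0.0, -1.0]]
force: [0.1, 0.1, 0.8]
finger_gap: 0.997
gripper_force: 0.0
```

```bash
python3 -m jog '{"twist":[[0,0,0],[0,0,0],[0,0,0],[0,0,0],[0,0,0],[0,0,0],[0,0,0],[0,0,0],[0,0,0],[0,0,0],[0,0,0],[0,0,0]],"xyz":[[-10,-38,0],[-10,-38,0],[-10,-38,0],[-10,-38,0],[-10,-38,0],[-10,-38,0],[-10,-38,0],[-10,-38,0],[-9,-37,0],[-9,-37,0],[0,0,30],[0,0,0]],"gripper":[100,100,100,100,100,100,100,100,100,100,100,100]}'
python3 -m jog '{"twist":[[0,0,0],[0,0,0],[0,0,0],[0,0,0]],"xyz":[[0,0,30],[0,0,30],[0,0,20],[0,0,0]],"gripper":[100,100,100,100]}'
python3 - <<'E'
from workcell import eyes
import cv2,numpy as np
a=eyes.snapshot("top")["pixels"][150:290,300:430,::-1];b=eyes.snapshot("scene")["pixels"][130:310,70:240,::-1]
cv2.imwrite("pics/g1.png",np.hstack([cv2.resize(a,(390,420)),cv2.resize(b,(397,420))]))
E
```

```text
clock: 2.7
eef_pos: [0.4352, -0.2343, 0.2051]
tcp_rot: [[-1.0, 0.005, -0.005], [0.005, 1.0, 0.005], [0.005, 0.005, -1.0]]
force: [-0.9, -0.0, -0.2]
finger_gap: 0.998
gripper_force: 0.0
clock: 3.1
eef_pos: [0.4356, -0.2328, 0.1267]
tcp_rot: [[-1.0, 0.001, -0.004], [0.001, 1.0, 0.004], [0.004, 0.004, -1.0]]
force: [-0.2, -0.6, 0.4]
finger_gap: 1.001
gripper_force: 0.0
```

View pics/g1.png

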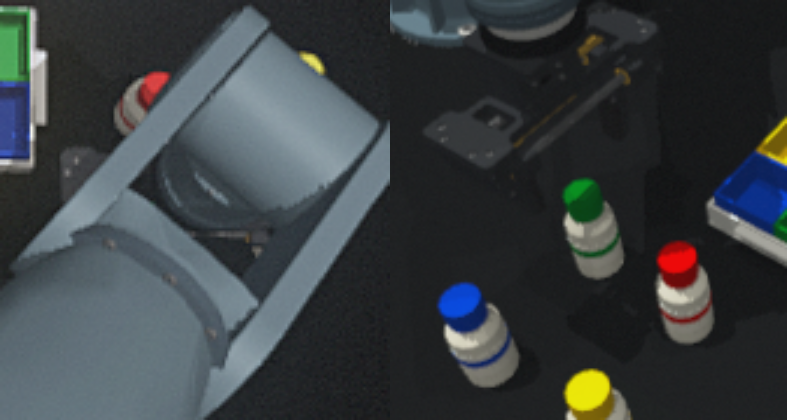

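The scene view shows the gripper squarely over the green cap (crop 583,195), and all the bottles are standing. Next: a small correction, then descend and grip.

```bash
python3 -m jog '{"twist":[[0,0,0],[0,0,0],[0,0,0],[0,0,0],[0,0,0],[0,0,0],[0,0,0],[0,0,0],[0,0,0]],"xyz":[[-2,-4,17],[0,0,15],[0,0,14],[0,0,0],[0,0,0],[0,0,0],[0,0,0],[0,0,0],[0,0,0]],"gripper":[100,100,100,100,20,20,20,20,20]}' 20
```

```text
clock: 4.1
eef_pos: [0.4394, -0.2391, 0.083]
tcp_rot: [[-1.0, -0.0, 0.0], [-0.0, 1.0, -0.0], [-0.0, -0.0, -1.0]]
force: [-0.7, -0.6, -0.8]
finger_gap: 0.57
gripper_force: 0.0
```

```bash
python3 -m jog '{"twist":[[0,0,0],[0,0,0],[0,0,0],[0,0,0],[0,0,0],[0,0,0]],"xyz":[[0,1,2],[0,0,0],[0,0,0],[0,0,0],[0,0,0],[0,0,0]],"gripper":[20,20,20,20,20,20]}' 20
```

```text
clock: 4.7
eef_pos: [0.4392, -0.238, 0.0807]
tcp_rot: [[-1.0, -0.0, -0.0], [-0.0, 1.0, 0.0], [0.0, 0.0, -1.0]]
force: [0.7, -0.4, -1.1]
finger_gap: 0.355
gripper_force: 19.9
```

```bash
python3 -m jog '{"twist":[[0,0,0],[0,0,0],[0,0,0],[0,0,0],[0,0,0],[0,0,0],[0,0,0],[0,0,0],[0,0,0],[0,0,0],[0,0,0],[0,0,0]],"xyz":[[0,0,-10],[0,0,-30],[0,0,-30],[0,0,-30],[0,0,-25],[-20,15,0],[-30,24,0],[-35,28,0],[-35,28,0],[-30,24,0],[-19,13,0],[0,0,0]],"gripper":[20,20,20,20,20,20,20,20,20,20,20,20]}'
python3 -m jog '{"twist":[[0,0,0],[0,0,0],[0,0,0]],"xyz":[[0,0,0],[0,0,0],[0,0,0]],"gripper":[20,20,20]}'
python3 - <<'E'
from workcell import eyes
import cv2,numpy as np
a=eyes.snapshot("top")["pixels"][120:250,230:360,::-1];b=eyes.snapshot("scene")["pixels"][100:280,110:310,::-1]
cv2.imwrite("pics/g2.png",np.hstack([cv2.resize(a,(350,350)),cv2.resize(b,(450,405))[:350]]))
E
```

```text
clock: 5.9
eef_pos: [0.61, -0.1039, 0.2063]
tcp_rot: [[-1.0, -0.003, 0.001], [-0.003, 1.0, 0.0], [-0.001, 0.0, -1.0]]
force: [-0.4, -0.3, -0.7]
finger_gap: 0.357
gripper_force: 19.9
clock: 6.2
eef_pos: [0.6074, -0.1068, 0.206]
tcp_rot: [[-1.0, 0.001, -0.0], [0.001, 1.0, -0.0], [0.0, -0.0, -1.0]]
force: [0.3, 0.2, -0.6]
finger_gap: 0.355
gripper_force: 19.9
```

View pics/g2.png

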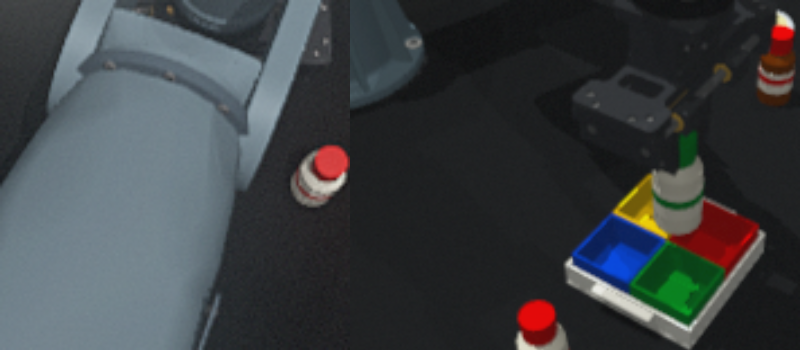

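The bottle hangs upright (crop 680,195), above the caddy as seen from this angle. I'll lower it to the rim and check the fit.

```bash
python3 -m jog '{"twist":[[0,0,0],[0,0,0],[0,0,0],[0,0,0],[0,0,0]],"xyz":[[-2,0,20],[0,0,25],[0,0,20],[0,0,7],[0,0,0]],"gripper":[20,20,20,20,20]}'
python3 - <<'E'
from workcell import eyes,telemetry
from vis import *
s=eyes.snapshot("scene");b=s["pixels"][150:270,190:310,::-1].copy()
im=cv2.resize(b,None,fx=5,fy=5)
# predicted bottle bottom circle (white line) & green cup inner rim
o=telemetry.get_obs()["eef_pos"]; z=o[2]-.0807
def dr(P,c): cv2.polylines(im,[((proj(s,P)-[190,150])*5).astype(int)],True,c,1)
for dx in (0,): dr(np.c_[o[0]-.0015+.022*np.cos(A),o[1]+.022*np.sin(A),0*A+z],(255,0,255))
dr(box(.6083,-.1063,0,.031),(0,255,255))
cv2.imwrite("pics/g3.png",im)
E
```

```text
clock: 6.8
eef_pos: [0.6093, -0.106, 0.1327]
tcp_rot: [[-1.0, 0.0, -0.002], [0.0, 1.0, 0.001], [0.002, 0.001, -1.0]]
force: [0.2, -0.3, -0.8]
finger_gap: 0.353
gripper_force: 19.9
```

View pics/g3.png

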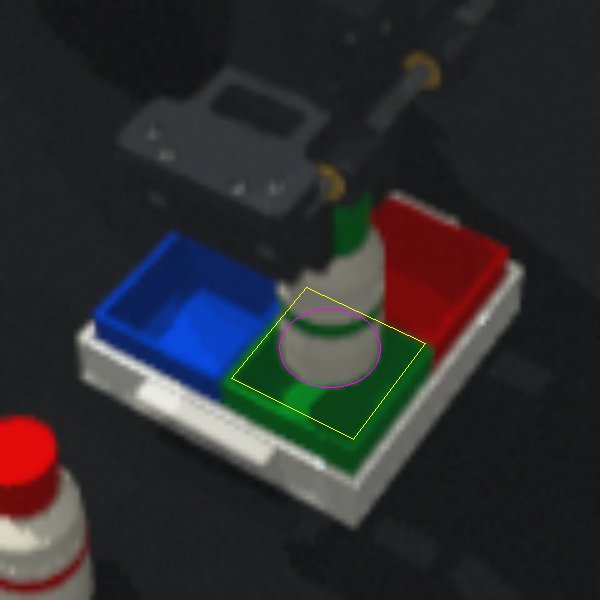

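The predicted bottle footprint (magenta) matches the image at (330,350). The real cup rim sits slightly down-image of my prediction, so I'll shift x by +2 mm and y by −1 mm, then lower.

```bash
python3 -m jog '{"twist":[[0,0,0],[0,0,0],[0,0,0],[0,0,0],[0,0,0],[0,0,0],[0,0,0]],"xyz":[[-2,-1,0],[0,0,15],[0,0,15],[0,0,9],[0,0,3],[0,0,0],[0,0,0]],"gripper":[20,20,20,20,20,20,20]}'
```

```text
clock: 7.55
eef_pos: [0.6124, -0.107, 0.0919]
tcp_rot: [[-1.0, -0.0, 0.0], [-0.0, 1.0, -0.0], [-0.0, -0.0, -1.0]]
force: [0.6, -0.2, -0.7]
finger_gap: 0.358
gripper_force: 19.9
```

```bash
python3 -m jog '{"twist":[[0,0,0],[0,0,0],[0,0,0],[0,0,0],[0,0,0],[0,0,0],[0,0,0],[0,0,0]],"xyz":[[1,0,2],[0,0,2],[0,0,0],[0,0,0],[0,0,0],[0,0,0],[0,0,0],[0,0,0]],"gripper":[20,20,20,20,58,58,58,58]}'
```

```text
clock: 8.35
eef_pos: [0.6113, -0.107, 0.0878]
tcp_rot: [[-1.0, -0.0, 0.0], [-0.0, 1.0, -0.0], [-0.0, -0.0, -1.0]]
force: [0.3, -0.2, -0.2]
finger_gap: 0.584
gripper_force: 0.0
```

```bash
python3 -m jog '{"twist":[[0,0,0],[0,0,0],[0,0,0],[0,0,0],[0,0,0],[0,0,0],[0,0,0],[0,0,0],[0,0,0],[0,0,0],[0,0,0],[0,0,0]],"xyz":[[0,0,-15],[0,0,-35],[0,0,-30],[12,-18,-20],[22,-32,0],[28,-42,0],[28,-42,0],[28,-42,0],[28,-42,0],[20,-30,0],[11,-14,0],[0,0,0]],"gripper":[58,58,58,100,100,100,100,100,100,100,100,100]}'
python3 - <<'E'
from workcell import eyes
from vis import *
s=eyes.snapshot("scene"); cv2.imwrite("pics/g4.png",cv2.resize(s["pixels"][150:310,70:310,::-1],None,fx=3,fy=3))
for c in("red","yellow","blue"): print(c,[ (b[0],b[1],fitcap([(s,b[0])])[0].round(4)) for b in blobs(s,c,100)])
for b in blobs(s,"green",60): print("green",b[:2],fitcap([(s,b[0])],.007)[0].round(4))
E
```

```text
clock: 9.55
eef_pos: [0.434, -0.3697, 0.189]
tcp_rot: [[-1.0, 0.004, 0.001], [0.004, 1.0, -0.002], [-0.001, -0.002, -1.0]]
force: [0.3, -0.5, 0.1]
finger_gap: 0.997
gripper_force: 0.0
red [([300.9, 117.7], 140, array([0.5392, 0.2449])), ([275.3, 203.6], 588, array([ 0.6355, -0.0724])), ([193.1, 242.7], 304, array([ 0.5508, -0.2454]))]
yellow [([83.4, 166.7], 131, array([ 0.1958, -0.2113])), ([245.6, 190.4], 602, array([ 0.5608, -0.0731])), ([155.1, 299.5], 412, array([ 0.5699, -0.3716]))]
blue [([324.1, 97.6], 137, array([0.5511, 0.3761])), ([227.8, 211.1], 803, array([ 0.5618, -0.1437])), ([100.8, 261.1], 353, array([ 0.4329, -0.3681]))]
green ([256.4, 206.8], 214) [ 0.6093 -0.1069]
green ([254.0, 228.4], 465) [ 0.6348 -0.158 ]
```

View pics/g4.png

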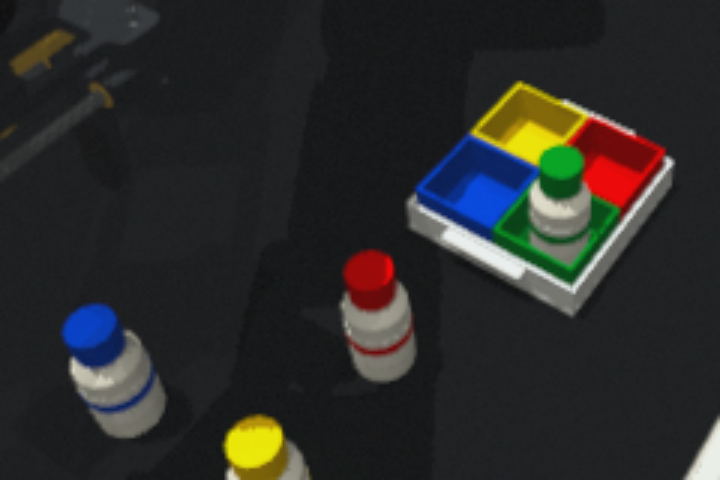

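Green stands upright in its cup at (.609,−.107), and the others are untouched. Blue is next.

```bash
python3 -m jog '{"twist":[[0,0,0],[0,0,0],[0,0,0],[0,0,0],[0,0,0]],"xyz":[[0,0,30],[0,0,30],[0,0,30],[0,0,15],[0,0,0]],"gripper":[100,100,100,100,100]}'
```

```text
clock: 10.1
eef_pos: [0.435, -0.3652, 0.0809]
tcp_rot: [[-1.0, -0.002, -0.003], [-0.002, 1.0, 0.004], [0.003, 0.004, -1.0]]
force: [0.0, 0.4, 0.2]
finger_gap: 1.002
gripper_force: 0.0
```

```bash
python3 -m jog '{"twist":[[0,0,0],[0,0,0],[0,0,0],[0,0,0],[0,0,0],[0,0,0],[0,0,0],[0,0,0],[0,0,0],[0,0,0],[0,0,0]],"xyz":[[1,-3,0],[0,0,0],[0,0,0],[0,0,0],[0,0,0],[0,0,0],[0,0,0],[0,0,0],[0,0,0],[0,0,0],[0,0,0]],"gripper":[100,20,20,20,20,20,20,20,20,20,20]}' 20
```

```text
clock: 11.2
eef_pos: [0.4343, -0.3703, 0.0826]
tcp_rot: [[-1.0, -0.0, -0.0], [-0.0, 1.0, 0.0], [0.0, 0.0, -1.0]]
force: [0.7, 0.2, -0.7]
finger_gap: 0.351
gripper_force: 20.3
```

```bash
python3 -m jog '{"twist":[[0,0,0],[0,0,0],[0,0,0],[0,0,0],[0,0,0],[0,0,0],[0,0,0],[0,0,0],[0,0,0],[0,0,0],[0,0,0],[0,0,0]],"xyz":[[0,0,-10],[0,0,-30],[0,0,-30],[0,0,-30],[0,0,-25],[-10,25,0],[-16,40,0],[-16,40,0],[-16,40,0],[-16,40,0],[-16,40,0],[-16,39,0]],"gripper":[20,20,20,20,20,20,20,20,20,20,20,20]}'
python3 -m jog '{"twist":[[0,0,0],[0,0,0],[0,0,0]],"xyz":[[0,0,0],[0,0,0],[0,0,0]],"gripper":[20,20,20]}'
```

```text
clock: 12.4
eef_pos: [0.5406, -0.1046, 0.2084]
tcp_rot: [[-1.0, -0.0, 0.001], [-0.0, 1.0, -0.0], [-0.001, -0.0, -1.0]]
force: [0.8, 0.2, -1.2]
finger_gap: 0.357
gripper_force: 20.3
clock: 12.7
eef_pos: [0.54, -0.1071, 0.2079]
tcp_rot: [[-1.0, 0.0, -0.0], [0.0, 1.0, -0.0], [0.0, -0.0, -1.0]]
force: [0.5, -0.5, -0.9]
finger_gap: 0.359
gripper_force: 20.3
```

```bash
python3 -m jog '{"twist":[[0,0,0],[0,0,0],[0,0,0],[0,0,0],[0,0,0],[0,0,0],[0,0,0],[0,0,0]],"xyz":[[-1,0,20],[0,0,30],[0,0,20],[0,0,15],[0,0,15],[0,0,12],[0,0,0],[0,0,0]],"gripper":[20,20,20,20,20,20,20,20]}'
```

```text
clock: 13.5
eef_pos: [0.5415, -0.1066, 0.096]
tcp_rot: [[-1.0, -0.0, 0.0], [-0.0, 1.0, -0.0], [-0.0, -0.0, -1.0]]
force: [0.0, 0.2, -1.9]
finger_gap: 0.355
gripper_force: 20.3
```

```bash
python3 -m jog '{"twist":[[0,0,0],[0,0,0],[0,0,0],[0,0,0],[0,0,0],[0,0,0],[0,0,0],[0,0,0]],"xyz":[[0,0,4],[0,0,2],[0,0,0],[0,0,0],[0,0,0],[0,0,0],[0,0,0],[0,0,0]],"gripper":[20,20,20,20,58,58,58,58]}'
```

```text
clock: 14.3
eef_pos: [0.5414, -0.1064, 0.0899]
tcp_rot: [[-1.0, -0.0, 0.0], [-0.0, 1.0, -0.0], [-0.0, -0.0, -1.0]]
force: [0.3, -0.1, -0.7]
finger_gap: 0.577
gripper_force: 0.0
```

```bash
python3 -m jog '{"twist":[[0,0,0],[0,0,0],[0,0,0],[0,0,0],[0,0,0],[0,0,0],[0,0,0],[0,0,0],[0,0,0],[0,0,0]],"xyz":[[0,0,-15],[0,0,-35],[0,0,-30],[0,-9,-20],[-2,-30,0],[-3,-40,0],[-3,-40,0],[-2,-20,0],[0,0,0],[0,0,0]],"gripper":[58,58,58,100,100,100,100,100,100,100]}'
python3 - <<'E'
from workcell import eyes
from vis import *
s=eyes.snapshot("scene"); cv2.imwrite("pics/g5.png",cv2.resize(s["pixels"][150:340,70:310,::-1],None,fx=3,fy=3))
for c,g in(("green",(256,207)),("blue",(228,190))):
  print(c,[(b[:2],fitcap([(s,b[0])],.007)[0].round(4)) for b in blobs(s,c,40) if np.hypot(*(np.array(b[0])-g))<25])
E
```

```text
clock: 15.3
eef_pos: [0.5511, -0.2449, 0.1899]
tcp_rot: [[-1.0, 0.001, -0.0], [0.001, 1.0, 0.001], [0.0, 0.001, -1.0]]
force: [0.2, 0.3, 0.2]
finger_gap: 1.0
gripper_force: 0.0
green [(([256.3, 206.9], 211), array([ 0.6092, -0.1073])), (([254.3, 228.5], 457), array([ 0.6355, -0.1579]))]
blue [(([229.4, 193.7], 223), array([ 0.5402, -0.1058])), (([225.6, 214.7], 386), array([ 0.5672, -0.1589]))]
```

View pics/g5.png

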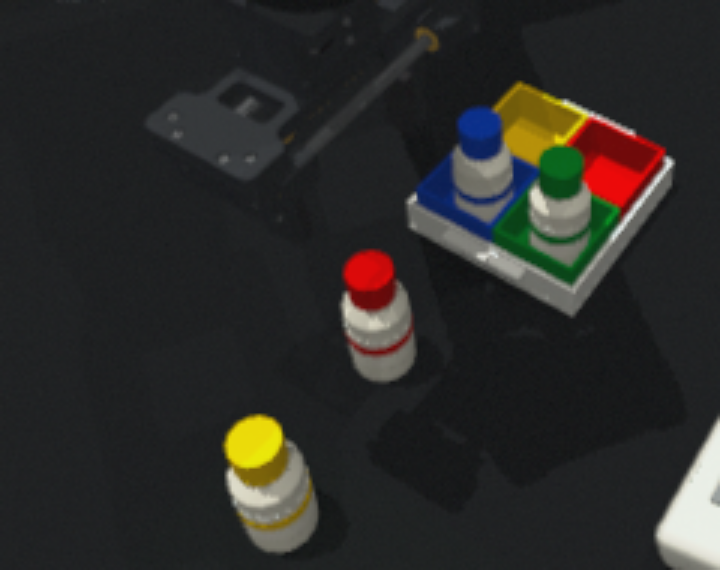

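Blue and green both stand upright in their cups (crop 480,135 and 560,170). Now I descend on red and grip it.

```bash
python3 -m jog '{"twist":[[0,0,0],[0,0,0],[0,0,0],[0,0,0],[0,0,0],[0,0,0]],"xyz":[[0,-1,30],[0,0,30],[0,0,30],[0,0,17],[0,0,0],[0,0,0]],"gripper":[100,100,100,100,100,100]}'
python3 -m jog '{"twist":[[0,0,0],[0,0,0],[0,0,0],[0,0,0],[0,0,0],[0,0,0],[0,0,0],[0,0,0],[0,0,0],[0,0,0]],"xyz":[[0,0,0],[0,0,0],[0,0,0],[0,0,0],[0,0,0],[0,0,0],[0,0,0],[0,0,0],[0,0,0],[0,0,0]],"gripper":[20,20,20,20,20,20,20,20,20,20]}' 20
```

```text
clock: 15.95
eef_pos: [0.5515, -0.2452, 0.0832]
tcp_rot: [[-1.0, -0.002, -0.0], [-0.002, 1.0, 0.0], [0.0, 0.0, -1.0]]
force: [-0.0, 0.6, 0.4]
finger_gap: 0.997
gripper_force: 0.0
clock: 16.95
eef_pos: [0.5513, -0.2463, 0.0827]
tcp_rot: [[-1.0, -0.0, -0.0], [-0.0, 1.0, 0.0], [0.0, 0.0, -1.0]]
force: [0.0, 0.3, 0.0]
finger_gap: 0.36
gripper_force: 20.3
```

```bash
python3 -m jog '{"twist":[[0,0,0],[0,0,0],[0,0,0],[0,0,0],[0,0,0],[0,0,0],[0,0,0],[0,0,0],[0,0,0],[0,0,0],[0,0,0],[0,0,0]],"xyz":[[0,0,-10],[0,0,-30],[0,0,-35],[0,0,-35],[0,0,-20],[-6,20,0],[-10,35,0],[-11,40,0],[-11,40,0],[-11,40,0],[-10,34,0],[0,0,0]],"gripper":[20,20,20,20,20,20,20,20,20,20,20,20]}'
python3 -m jog '{"twist":[[0,0,0],[0,0,0],[0,0,0]],"xyz":[[0,0,0],[0,0,0],[0,0,0]],"gripper":[20,20,20]}'
```

```text
clock: 18.15
eef_pos: [0.6108, -0.033, 0.2133]
tcp_rot: [[-1.0, -0.005, 0.001], [-0.005, 1.0, 0.001], [-0.001, 0.001, -1.0]]
force: [-0.4, -0.0, -0.3]
finger_gap: 0.358
gripper_force: 20.3
clock: 18.45
eef_pos: [0.61, -0.0387, 0.2128]
tcp_rot: [[-1.0, 0.001, -0.0], [0.001, 1.0, -0.0], [0.0, -0.0, -1.0]]
force: [0.5, -0.1, -1.4]
finger_gap: 0.355
gripper_force: 20.3
```

```bash
python3 -m jog '{"twist":[[0,0,0],[0,0,0],[0,0,0],[0,0,0],[0,0,0],[0,0,0],[0,0,0],[0,0,0]],"xyz":[[-1,2,20],[0,0,30],[0,0,25],[0,0,15],[0,0,15],[0,0,12],[0,0,0],[0,0,0]],"gripper":[20,20,20,20,20,20,20,20]}'
```

```text
clock: 19.25
eef_pos: [0.6116, -0.0355, 0.0962]
tcp_rot: [[-1.0, -0.0, 0.001], [-0.0, 1.0, -0.0], [-0.001, -0.0, -1.0]]
force: [0.2, -0.2, -0.8]
finger_gap: 0.354
gripper_force: 20.3
```

```bash
python3 -m jog '{"twist":[[0,0,0],[0,0,0],[0,0,0],[0,0,0],[0,0,0],[0,0,0],[0,0,0],[0,0,0]],"xyz":[[0,-1,4],[0,0,2],[0,0,0],[0,0,0],[0,0,0],[0,0,0],[0,0,0],[0,0,0]],"gripper":[20,20,20,20,58,58,58,58]}'
```

```text
clock: 20.05
eef_pos: [0.6114, -0.0364, 0.0899]
tcp_rot: [[-1.0, -0.0, 0.0], [-0.0, 1.0, -0.0], [-0.0, -0.0, -1.0]]
force: [-0.4, 0.2, -0.8]
finger_gap: 0.581
gripper_force: 0.0
```

```bash
python3 -m jog '{"twist":[[0,0,0],[0,0,0],[0,0,0],[0,0,0],[0,0,0],[0,0,0],[0,0,0],[0,0,0],[0,0,0],[0,0,0],[0,0,0],[0,0,0]],"xyz":[[0,0,-15],[0,0,-35],[0,0,-40],[1,-20,-20],[5,-40,0],[5,-40,0],[5,-40,0],[5,-40,0],[5,-40,0],[5,-40,0],[5,-40,0],[5,-35,0]],"gripper":[58,58,58,58,100,100,100,100,100,100,100,100]}'
python3 -m jog '{"twist":[[0,0,0],[0,0,0],[0,0,0]],"xyz":[[0,0,0],[0,0,0],[0,0,0]],"gripper":[100,100,100]}'
```

```text
clock: 21.25
eef_pos: [0.5699, -0.3736, 0.2012]
tcp_rot: [[-1.0, 0.0, 0.001], [0.0, 1.0, -0.001], [-0.001, -0.001, -1.0]]
force: [0.1, -0.2, 0.5]
finger_gap: 0.995
gripper_force: 0.0
clock: 21.55
eef_pos: [0.5706, -0.3703, 0.2003]
tcp_rot: [[-1.0, -0.001, 0.0], [-0.001, 1.0, 0.0], [-0.0, 0.0, -1.0]]
force: [0.4, 0.4, -1.2]
finger_gap: 0.999
gripper_force: 0.0
```

```bash
python3 -m jog '{"twist":[[0,0,0],[0,0,0],[0,0,0],[0,0,0],[0,0,0],[0,0,0]],"xyz":[[0,-1,30],[0,0,35],[0,0,30],[0,0,22],[0,0,0],[0,0,0]],"gripper":[100,100,100,100,100,100]}'
python3 -m jog '{"twist":[[0,0,0],[0,0,0],[0,0,0],[0,0,0],[0,0,0],[0,0,0],[0,0,0],[0,0,0],[0,0,0],[0,0,0]],"xyz":[[0,0,0],[0,0,0],[0,0,0],[0,0,0],[0,0,0],[0,0,0],[0,0,0],[0,0,0],[0,0,0],[0,0,0]],"gripper":[20,20,20,20,20,20,20,20,20,20]}' 20
python3 - <<'E'
from workcell import eyes
from vis import *
s=eyes.snapshot("scene"); cv2.imwrite("pics/g6.png",cv2.resize(s["pixels"][150:340,70:310,::-1],None,fx=3,fy=3))
for c,g in(("green",(256,207)),("blue",(229,193)),("red",(272,180))):
  print(c,[(b[:2],fitcap([(s,b[0])],.007)[0].round(4)) for b in blobs(s,c,40) if np.hypot(*(np.array(b[0])-g))<25])
E
```

```text
clock: 22.15
eef_pos: [0.5709, -0.3712, 0.0833]
tcp_rot: [[-1.0, -0.002, -0.0], [-0.002, 1.0, 0.0], [0.0, 0.0, -1.0]]
force: [-0.7, -0.1, 0.5]
finger_gap: 0.997
gripper_force: 0.0
clock: 23.15
eef_pos: [0.5703, -0.3723, 0.0826]
tcp_rot: [[-1.0, -0.0, -0.0], [-0.0, 1.0, 0.0], [0.0, 0.0, -1.0]]
force: [0.0, 0.3, 0.4]
finger_gap: 0.359
gripper_force: 20.0
green [(([256.5, 206.7], 219), array([ 0.6093, -0.1066])), (([254.1, 228.4], 462), array([ 0.635 , -0.1579]))]
blue [(([229.4, 193.7], 224), array([ 0.5402, -0.1058])), (([225.4, 214.5], 393), array([ 0.5665, -0.1586]))]
red [(([272.8, 187.5], 254), array([ 0.6103, -0.0394]))]
```

View pics/g6.png

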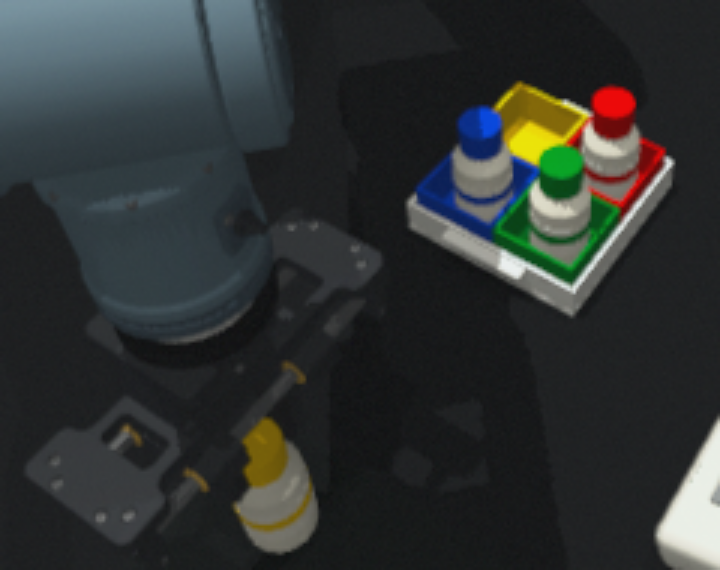

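Red, blue and green stand upright in their cups, and yellow is gripped (crop 270,470).

```bash
python3 -m jog '{"twist":[[0,0,0],[0,0,0],[0,0,0],[0,0,0],[0,0,0],[0,0,0],[0,0,0],[0,0,0],[0,0,0],[0,0,0],[0,0,0],[0,0,0]],"xyz":[[0,0,-10],[0,0,-35],[0,0,-40],[0,0,-35],[4,25,-12],[4,45,0],[4,45,0],[4,45,0],[4,45,0],[4,45,0],[4,45,0],[2,39,0]],"gripper":[20,20,20,20,20,20,20,20,20,20,20,20]}'
python3 -m jog '{"twist":[[0,0,0],[0,0,0],[0,0,0],[0,0,0]],"xyz":[[0,0,0],[0,0,0],[0,0,0],[0,0,0]],"gripper":[20,20,20,20]}'
```

```text
clock: 24.4
eef_pos: [0.5396, -0.0363, 0.2154]
tcp_rot: [[-1.0, -0.001, 0.001], [-0.001, 1.0, 0.0], [-0.001, 0.0, -1.0]]
force: [0.7, 0.5, -1.9]
finger_gap: 0.356
gripper_force: 20.0
clock: 24.8
eef_pos: [0.5404, -0.0398, 0.2148]
tcp_rot: [[-1.0, 0.002, 0.0], [0.002, 1.0, -0.0], [-0.0, -0.0, -1.0]]
force: [-0.6, 0.1, -0.9]
finger_gap: 0.355
gripper_force: 20.0
```

```bash
python3 -m jog '{"twist":[[0,0,0],[0,0,0],[0,0,0],[0,0,0],[0,0,0],[0,0,0],[0,0,0],[0,0,0]],"xyz":[[0,2,22],[0,0,30],[0,0,25],[0,0,15],[0,0,15],[0,0,12],[0,0,0],[0,0,0]],"gripper":[20,20,20,20,20,20,20,20]}'
```

```text
clock: 25.6
eef_pos: [0.5404, -0.037, 0.0959]
tcp_rot: [[-1.0, 0.001, -0.0], [0.001, 1.0, -0.0], [0.0, -0.0, -1.0]]
force: [-0.1, -0.2, -2.4]
finger_gap: 0.351
gripper_force: 20.0
```

```bash
python3 -m jog '{"twist":[[0,0,0],[0,0,0],[0,0,0],[0,0,0],[0,0,0],[0,0,0],[0,0,0],[0,0,0],[0,0,0]],"xyz":[[0,0,4],[0,0,2],[0,0,0],[0,0,0],[0,0,0],[0,0,0],[0,0,0],[0,0,0],[0,0,0]],"gripper":[20,20,20,20,58,58,58,58,58]}'
python3 -m jog '{"twist":[[0,0,0],[0,0,0],[0,0,0],[0,0,0],[0,0,0],[0,0,0],[0,0,0],[0,0,0],[0,0,0],[0,0,0],[0,0,0],[0,0,0]],"xyz":[[0,0,-15],[0,0,-35],[0,0,-40],[0,0,-30],[10,-20,-10],[15,-40,0],[15,-40,0],[15,-40,0],[15,-40,0],[10,-20,0],[0,0,0],[0,0,0]],"gripper":[58,58,58,58,58,58,58,58,58,58,58,58]}'
python3 - <<'E'
from workcell import eyes
from vis import *
s=eyes.snapshot("scene"); cv2.imwrite("pics/g7.png",cv2.resize(s["pixels"][70:330,110:360,::-1],None,fx=2.2,fy=2.2))
for c,g in(("green",(256,207)),("blue",(229,193)),("red",(272,185)),("yellow",(247,173))):
  print(c,[(b[:2],fitcap([(s,b[0])],.007)[0].round(4)) for b in blobs(s,c,40) if np.hypot(*(np.array(b[0])-g))<20])
E
```

```text
clock: 26.5
eef_pos: [0.5403, -0.0364, 0.0898]
tcp_rot: [[-1.0, -0.0, 0.0], [-0.0, 1.0, -0.0], [-0.0, -0.0, -1.0]]
force: [0.2, -0.6, -0.6]
finger_gap: 0.58
gripper_force: 0.0
clock: 27.7
eef_pos: [0.4603, -0.2364, 0.2205]
tcp_rot: [[-1.0, 0.001, 0.001], [0.001, 1.0, -0.0], [-0.001, -0.0, -1.0]]
force: [0.4, 0.2, 0.2]
finger_gap: 0.575
gripper_force: 0.0
green [(([256.5, 206.7], 221), array([ 0.6093, -0.1066]))]
blue [(([229.4, 193.6], 223), array([ 0.54  , -0.1056]))]
red [(([272.8, 187.5], 254), array([ 0.6103, -0.0394]))]
yellow [(([246.9, 175.2], 224), array([ 0.541 , -0.0366]))]
```

View pics/g7.png

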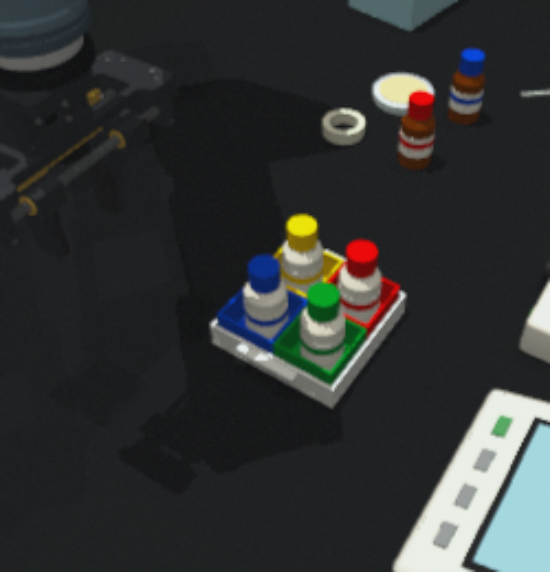

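All four white bottles stand upright in the matching cups (crop: yellow 302,230; red 362,255; blue 264,270; green 324,300). The ambers are untouched and the arm is clear.

```bash
python3 -c "
from workcell import manip; print(manip.finish_job())"
```

```text
the job is handed in; nothing more can be done
None
```

I stood all four white bottles upright in the cups of their cap colours, left both amber bottles where they were, and handed the job in at about 28 s on the robot's clock; it returned no verdict.

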